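Ready the bracket nut for undoing and hold its bolt head

ROBOT

A 7-joint arm with a two-finger parallel gripper is mounted at the origin on the work surface. World frame = base frame: x ahead of the robot, y to its left, z up, the work surface at z = 0. Lengths are in m, angles in rad, forces in N, time in s.
With the tool pointing down it reaches from about 0.425 to 0.925 m from the base axis. Payload 6.8 kg.
Tool frame: the origin (TCP) lies between the finger pads, 19 mm behind the fingertips; this is the grasp point; z points along the fingers, y is the line along which they close (so a half turn about z gives the same grasp; the last joint's range is limited). The gripper opens to 85 mm and grips with 20 to 120 N. Pads are 22 mm wide; open, the fingers measure 114 mm over their backs; the gripper's body (76 mm by 85 mm) begins 54 mm behind the grasp point. The pads swing forward as they close: fully open they stand 13 mm farther back than shut.
Start: joints at [-1.396, 0.477, 0.022, 1.555, -0.011, 1.109, -0.083], TCP at [0.188, 0.648, 0.25] pointing down, gripper open.
Joint ranges: [-2.96, 2.96], [-0.34, 2.1], [-1.41, 1.46], [0.24, 2.44], [-1.37, 4.51], [0.17, 1.92], [-2.96, 2.96]. Speed limits (rad/s): [2.39, 2.39, 3.14, 3.14, 3.14, 3.14, 3.14].

INTERFACE

Orientations are given as a rotation vector (axis times angle).
In Python, from bench import r, optics gives the robot as it stands.
- The arm moves only by the shell command python3 -m creep 'ROWS' [FORCE]. ROWS is a JSON object whose one key "rows" holds a list of rows, each a list of 7 numbers: the shift along the tool's x, y, z in units of 25 mm (1.0 is 25 mm), then the turn, a rotation vector about the tool's x, y, z in units of 8 degrees (1.0 is 8 degrees), then the finger opening in mm, from 0 to 85.4. A call has 1 to 10 rows; each row is the pose to reach, as a shift and turn from the pose commanded when the call began, along the tool's axes at that moment; what a row does not reach only later rows make up. A row lasts 1/8 s, in which the tool goes at most 62.5 mm and 10.7 degrees, less where a joint would pass 70% of its speed; a pose out of reach is approached as far as the arm can. A call with a gripper value outside its range is refused whole. The fingers move at their own pace and stop on an object; FORCE is the grip in N (left out, the last holds). Time passes only in rows, so rows that repeat a pose let the fingers close. It gives the time, the measured TCP pose, the force, the opening and the grip force at its end, in the units of the state.
- r.get_obs(): the state, without advancing time (a new reading comes with each control period).
- optics.grab_frame(name): name is "scene" or "top" or "wrist"; returns a dict with "color" (480x640x3 uint8, blue, green, red), "K" (3x3 intrinsics, pixels), "R" (3x3) and "t" (3): a world point X has camera coordinates R X + t. Camera axes: x right, y down, z forward; pixel columns grow to the right and rows downward; lengths in m; the calibration is good to about 2 mm. A picture is of the moment at which its call begins. There is no depth.
- r.hand_in(): hands the job in; it is judged then, once.
The state is a dict: "clock": time; "joints": joint angles; "qvel": joint speeds; "tau": joint torques, N m; "tcp_pos": TCP position; "orientation": TCP orientation; "contact_force": force on the tool from outside, world axes, zero at the start; "moment": the same for the moment, N m; "grip_width": finger opening in m; "gripper_force": force on a finger pad.
Only numpy, scipy, OpenCV 4.12 (cv2) and the standard library are available. Lean on these libraries where they do the work, as an engineer would, in place of code of your own. Each camera call takes 0.05 s, during which the arm holds its last target. There are 200 camera calls.

TASK

The nut on the carving jig's steel bracket is about to be undone from the front: make the place ready by swapping the blue bottle and the metal catch tin, so that the tin stands centred on the green mat in front of the nut and the bottle stands centred on the red coaster, both upright. Then reach down into the narrow gap behind the bracket, take the hidden hex bolt head squarely between the fingers by two opposite flats, turn it until its yellow mark points straight up, and finish while still holding it there, firmly gripped, against the spring that tries to turn it back. Tip nothing over, and leave the mallet and the two gouges where they are.

Things in the scene. Friction and masses are not known exactly. Their poses are not given: they have to be found in the camera images.
- jig: fixed carving jig, timber bed 190x220 mm, 20 high (x -60 to +130). Origin: bench level under the middle of the grey steel bracket plate. x: level along the bolt, from nut to head, away from the robot; y along the plate; z up. Plate 6 thick, 120 wide, top at 109. Dark batten behind, x +55 to +95, 200 long, top at 76, leaves a 52 mm gap open above and at both ends. Nut and stem reach x -34
- head_grip (a point): grip point on the axis of the dark hex bolt head, in the gap 18 mm behind the middle of the plate, 85 mm above the bench; the TCP belongs here. Head: 30 mm across flats, 34.6 across corners, 18 thick (jig x +7 to +25), then a 42 mm washer to the plate. Turns with the bolt: x as jig x, y normal to the two flats to grip, z to the corner with the yellow mark (stripe on corner and end face)
- bolt (a joint): bolt angle about jig x, rad, right-handed (positive tips the yellow mark to jig -y). 0: mark straight up, gripped flats upright facing jig +y and -y. Starts 0.2 to 0.4, range -0.3 to 0.6. A spring (0.3 N m/rad, slack at 0.45, friction 0.09 N m) turns it back if let go. Upright fingers jam a tilted head on its corners: tilt the gripper with the flats, grip, then turn
- front_mat (a point): centre of the top of the green round mat, 90 mm across, 3 mm thick, on the bench 130 mm in front of the plate (jig x = -130 mm), moves with the jig. The bottle stands here at the start, within 8 mm of the centre
- coaster: round red coaster, 90 mm across, 3 mm thick, fixed to the bench to the left or right; origin at the centre of its underside. The tin stands here at the start, within 8 mm of the centre
- bottle: blue round bottle with a white label and a yellow cap, about 0.25 kg: body 56 mm across and straight up to 90 mm, cap 40 mm across up to 108 mm. Origin at the centre of its underside, z up
- tin: open round aluminium catch tin, 58 mm across, 45 mm high, wall 3 mm, about 0.12 kg. Origin at the centre of its underside, z up
- mallet: dark wooden carver's mallet standing on its head, 190 mm tall, head 76 mm across up to 100 mm. Origin at the centre of its underside. Leave alone
- gouge_a: gouge with a light wooden handle lying on the bench to the right of the jig, 230 mm long (from -110 to +120 mm along its x), 24 mm high. Origin on the bench under the blade end of the handle. Leave alone
- gouge_b: gouge with an orange handle lying on the bench to the left of the jig, 230 mm long (from -110 to +120 mm along its x), 24 mm high. Origin on the bench under the blade end of the handle. Leave alone
Things that resemble listed ones, but are neither listed nor needed, are in the scene too. Several things look just like the tin: the one meant starts farthest to the robot's left. There is more than one size of the bottle; the one meant has the size given above.

How it is judged:
By the outcome, as a careful person would: the job done as asked, in the order asked, and still so for the second after the job is handed in, while the arm keeps its last pose, push and grip.
It also fails if it takes over 72 s, if anything falls off the work surface, if the arm or the gripper's body presses on something with over 40 N, if the wrist force passes 120 N, or if a joint passes its speed limit or range.

## Working session

There is one attempt and no reset: what is moved stays moved. The work goes in short steps, Python scripts to look and compute and a shell command to move; the robot and the scene stay as the last step left them, time stands still between calls to the robot, and variables do not carry over. Pictures are saved under pics/ and viewed, at most 10 in all, crops included, and the job is handed in when it is done.

```bash
ls; mkdir -p pics; python3 - <<'E'
from bench import r, optics
import cv2,numpy as np
np.set_printoptions(precision=4,suppress=True)
for n in("scene","top","wrist"):
    f=optics.grab_frame(n); cv2.imwrite(f"pics/{n}0.png",f["color"]); print(n,f["K"].tolist(),(-f["R"].T@f["t"]),f["R"].tolist())
o=r.get_obs(); print(o["clock"],o["tcp_pos"],o["orientation"],o["grip_width"],o["contact_force"])
E
```

```text
pics
scene [[487.2475082217087, 0.0, 309.48318095542777], [0.0, 487.2475082217087, 239.05160873813318], [0.0, 0.0, 1.0]] [0.8391 0.5774 0.5932] [[-0.8602649304055737, 0.5097250953749839, 0.011161391457006741], [0.3107226245191636, 0.5415127560572601, -0.781162841947307], [-0.4042223399643022, -0.6685389010164133, -0.6242275528215254]]
top [[621.9400421242202, 0.0, 316.274979364226], [0.0, 621.9400421242202, 238.84986433036843], [0.0, 0.0, 1.0]] [ 0.2881 -0.019   1.1413] [[0.002575874861761986, -0.999991961899779, -0.0030726217678011813], [-0.9841319285854132, -0.001989850218106791, -0.17742713331073381], [0.1774195930765595, 0.003480895278649327, -0.9841291436394958]]
wrist [[334.753323442848, 0.0, 322.1282909109441], [0.0, 334.753323442848, 236.70377612805004], [0.0, 0.0, 1.0]] [0.1223 0.6663 0.3736] [[0.2793680242545858, 0.9601824177125896, -0.0017977040072714632], [0.9250917888664411, -0.26865581792567417, 0.2683826254931148], [0.2572133145775693, -0.07664056504420895, -0.9633107154982382]]
0.15 [0.1882 0.6478 0.2492] [-0.4427 -3.1102  0.0022] 0.0852558520607297 [-0.619   0.0344 -0.4013]
```

View pics/scene0.png

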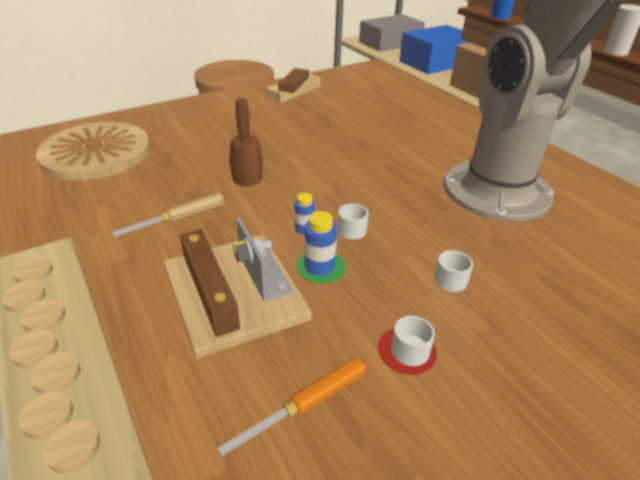

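View pics/top0.png

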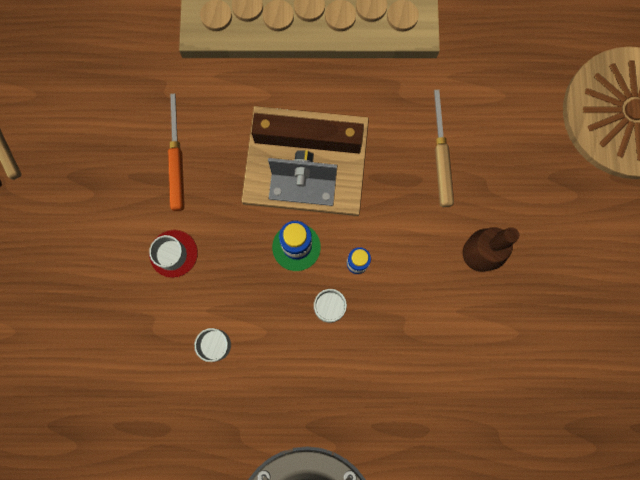

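The top view shows three tins: (167,253) on the red coaster, (212,345) and (330,305). It also shows two bottles: a big one on the green mat at (295,240) and a small one at (359,260). By the description I choose the leftmost tin, on the coaster, and the big bottle on the mat. Next I measure them and check in a crop.

```bash
cat > h.py <<'E'
import cv2,numpy as np
from bench import r,optics
from scipy.spatial.transform import Rotation as Ro
np.set_printoptions(precision=4,suppress=True)
def grab(n,save=None):
    f=optics.grab_frame(n)
    if save: cv2.imwrite(f"pics/{save}.png",f["color"])
    return f
def ray(f,uv,z):
    c=-f["R"].T@f["t"]; d=f["R"].T@np.linalg.inv(f["K"])@np.array([uv[0],uv[1],1.]); return c+d*(z-c[2])/d[2]
def pix(f,X):
    p=f["K"]@(f["R"]@np.asarray(X,float)+f["t"]); return p[:2]/p[2]
def blobs(f,lo,hi,amin=30):
    m=cv2.inRange(cv2.cvtColor(f["color"],cv2.COLOR_BGR2HSV),np.array(lo),np.array(hi))
    cs=cv2.findContours(m,cv2.RETR_EXTERNAL,cv2.CHAIN_APPROX_NONE)[0]
    return [c for c in sorted(cs,key=cv2.contourArea,reverse=True) if cv2.contourArea(c)>amin]
def circ_on_plane(f,c,z):  # hull contour -> world circle fit
    P=np.array([ray(f,p,z)[:2] for p in cv2.convexHull(c)[:,0]])
    A=np.c_[2*P,np.ones(len(P))]; s=np.linalg.lstsq(A,(P**2).sum(1),rcond=None)[0]
    return s[:2],np.sqrt(s[2]+s[:2]@s[:2])
def state():
    o=r.get_obs(); print(o["clock"],o["tcp_pos"],o["orientation"],o["grip_width"],o["gripper_force"],o["contact_force"]); return o
E
cat > m.py <<'E'
from h import *
f=grab("top"); s=grab("scene")
for nm,g in(("top",f),("scene",s)):
    for col,lo,hi,z in(("green",(45,80,40),(85,255,255),.003),("red",(0,180,60),(3,255,200),.003),("yellow",(22,170,120),(33,255,255),.111),("tins",(0,0,150),(179,60,255),.048)):
        for c in blobs(g,lo,hi,60)[:6]:
            print(nm,col,cv2.boundingRect(c),*circ_on_plane(g,c,z))
im=f["color"]
cv2.imwrite("pics/crop1.png",np.hstack([cv2.resize(im[95:275,140:380],None,fx=3,fy=3,interpolation=cv2.INTER_CUBIC)]))
E
python3 m.py
```

```text
top green (272, 227, 49, 44) [0.4785 0.0227] 0.044347660641671484
top red (150, 230, 47, 47) [0.4657 0.2507] 0.04376124022687047
top yellow (284, 224, 22, 23) [0.4809 0.0218] 0.019069595265189605
top yellow (352, 250, 16, 16) [ 0.4424 -0.0876] 0.013023728027080697
top tins (194, 328, 33, 34) [0.2985 0.168 ] 0.02832376069832777
top tins (314, 289, 33, 33) [ 0.3678 -0.039 ] 0.028427651333013452
top tins (150, 235, 31, 32) [0.4631 0.2544] 0.028339835940252703
scene green (297, 254, 48, 29) [0.4784 0.0222] 0.043670315322550154
scene red (379, 331, 57, 42) [0.4659 0.2496] 0.04172335997128422
scene yellow (310, 211, 23, 21) [0.4844 0.0288] 0.024096786411288738
scene yellow (297, 192, 15, 13) [ 0.4749 -0.0442] 0.016542159134975684
scene tins (0, 0, 337, 134) [ 0.3993 -1.476 ] 0.8655987697533153
scene tins (517, 26, 123, 160) [-0.3183 -0.5248] 0.6668391701994479
scene tins (446, 162, 107, 58) [0.0537 0.0399] 0.1078501990895967
scene tins (394, 316, 41, 50) [0.4756 0.2641] 0.04021446091891519
scene tins (401, 0, 67, 30) [-0.8411 -1.0627] 0.23803673503355005
scene tins (341, 0, 55, 38) [-0.439  -1.2133] 0.25745386405394977
```

View pics/crop1.png

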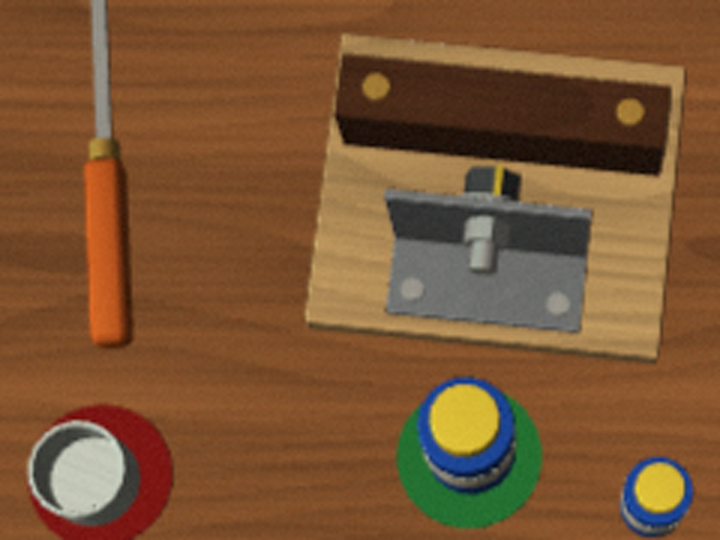

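The crop confirms the choice: the big bottle stands on the green mat at crop (468,425), the tin sits on the red coaster at (80,470), and the yellow mark on the bolt head is at (500,182). Next come the jig pose and the first move deltas.

```bash
cat >> h.py <<'E'
def Rt(yaw,tilt=0.):  # tool pointing down, tool y along jig y (yaw), tool x toward robot; tilt about jig x
    B=np.array([[-1,0,0],[0,1,0],[0,0,-1.]]).T
    return Ro.from_euler('z',yaw)*Ro.from_euler('x',tilt)*Ro.from_matrix(B)
def go(target,rot,o=None):
    o=o or r.get_obs(); R0=Ro.from_rotvec(o["orientation"])
    sh=R0.inv().apply(np.array(target)-o["tcp_pos"])/.025
    tu=np.degrees((R0.inv()*rot).as_rotvec())/8
    print("rows to",np.round(target,4),":",np.round(sh,2),np.round(tu,2))
E
python3 - <<'E'
from h import *
f=grab("top")
im=f["color"]; hsv=cv2.cvtColor(im,cv2.COLOR_BGR2HSV)
print(hsv[130,262],hsv[190,258],hsv[200,350],hsv[220,225])
C={k:((u/3+140),(v/3+95)) for k,(u,v) in dict(bl=(343,36),br=(684,68),fr=(658,350),fl=(306,320)).items()}
P={k:ray(f,v,.02)[:2] for k,v in C.items()}
ya=lambda d:np.degrees(np.arctan2(d[1],d[0]))
print(P,"yaw",ya(P["bl"]-P["fl"]),ya(P["br"]-P["fr"]),ya(P["bl"]-P["br"])-90,ya(P["fl"]-P["fr"])-90)
c=sum(P.values())/4; y=np.radians(np.mean([ya(P["bl"]-P["fl"]),ya(P["br"]-P["fr"]),ya(P["bl"]-P["br"])-90,ya(P["fl"]-P["fr"])-90]))
jx=np.array([np.cos(y),np.sin(y)]); print("yaw",np.degrees(y),"origin(bed)",c-.035*jx,"mat",c-.165*jx,"origin(mat)",np.array([.4785,.0225])+.13*jx)
# plate top edge (z=.109)
a=ray(f,(386/3+140,191/3+95),.109);b=ray(f,(592/3+140,211/3+95),.109); print("plate",a,b,ya((a-b)[:2])-90,(a+b)/2)
t=.463,.2544
for z in(.16,.034): go((*t,z),Rt(y))
E
```

```text
[ 11 169  71] [ 18 135 182] [ 17 134 165] [ 13 176 120]
{'bl': array([0.7452, 0.1036]), 'br': array([ 0.7241, -0.1126]), 'fr': array([ 0.5414, -0.0944]), 'fl': array([0.5599, 0.1228])} yaw -5.885719670666014 -5.692881784704714 -5.573857590176132 -4.886897242318284
yaw -5.509839071966287 origin(bed) [0.6078 0.0082] mat [0.4784 0.0207] origin(mat) [0.6079 0.01  ]
plate [0.6147 0.0672 0.109 ] [ 0.603  -0.0513  0.109 ] -5.6656325209843885 [0.6088 0.008  0.109 ]
rows to [0.463  0.2544 0.16  ] : [-14.95 -12.05   3.6 ] [-0.   -0.   -1.34]
rows to [0.463  0.2544 0.034 ] : [-14.94 -12.05   8.64] [-0.   -0.   -1.34]
```

```bash
python3 -m creep '{"rows":[[-1.5,-1.2,0.3,0,0,-0.2,85],[-3.5,-2.8,0.8,0,0,-0.5,85],[-5.5,-4.5,1.4,0,0,-0.9,85],[-7.5,-6.1,2,0,0,-1.3,85],[-9.5,-7.7,2.6,0,0,-1.34,85],[-11.5,-9.3,3.2,0,0,-1.34,85],[-13.5,-10.9,3.6,0,0,-1.34,85],[-14.95,-12.05,3.6,0,0,-1.34,85],[-14.95,-12.05,3.6,0,0,-1.34,85],[-14.95,-12.05,3.6,0,0,-1.34,85]]}' 30; python3 - <<'E'
from h import *
state(); f=grab("wrist","w1"); y=np.radians(-5.6)
go((.463,.2544,.034),Rt(y))
for c in blobs(f,(0,0,130),(179,60,255),400): print(cv2.boundingRect(c),*circ_on_plane(f,c,.048))
for c in blobs(f,(0,150,60),(4,255,220),400)+blobs(f,(175,150,60),(179,255,220),400): print("red",cv2.boundingRect(c),*circ_on_plane(f,c,.003))
E
```

```text
clock: 1.55
tcp_pos: [0.4632, 0.2548, 0.1601]
orientation: [-0.152, -3.138, -0.001]
contact_force: [-0.3, 0.7, -0.5]
grip_width: 0.0851
gripper_force: 0.0
1.55 [0.4632 0.2548 0.1601] [-0.1515 -3.1378 -0.0008] 0.08510000118985915 0.0 [-0.2796  0.7174 -0.5345]
rows to [0.463  0.2544 0.034 ] : [-0.02 -0.06  5.04] [ 0.01 -0.    0.02]
(282, 192, 78, 83) [0.4592 0.2536] 0.029697973888988583
(111, 0, 112, 60) [0.3046 0.1757] 0.03246318946585059
(0, 252, 69, 81) [0.4812 0.0249] 0.03137055690288596
(0, 359, 47, 37) [ 0.5578 -0.0027] 0.0225265870405319
red (266, 176, 102, 99) [0.464  0.2494] 0.044069678977107445
```

View pics/w1.png

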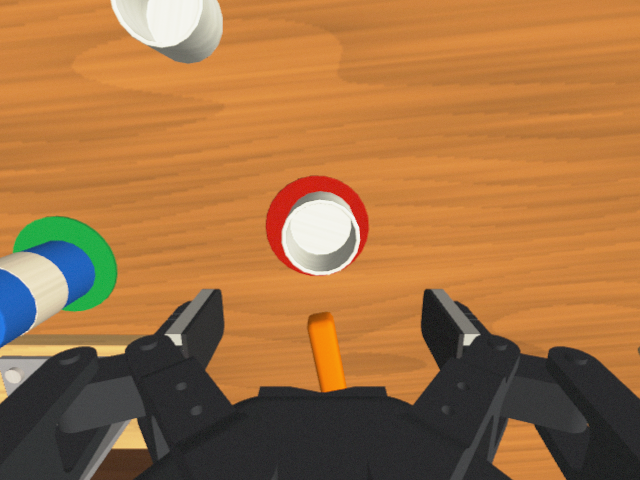

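The wrist view shows the tin at (320,237), centred between the finger pads, with the orange gouge clear at (325,340). Next I descend, grip and lift.

```bash
python3 -m creep '{"rows":[[0,0,1.2,0,0,0,85],[0,0,2.8,0,0,0,85],[0,0,4.2,0,0,0,85],[0,0,5.04,0,0,0,85],[0,0,5.04,0,0,0,45],[0,0,5.04,0,0,0,45],[0,0,5.04,0,0,0,45],[0,0,5.04,0,0,0,45],[0,0,5.04,0,0,0,45],[0,0,5.04,0,0,0,45]]}' 30 
python3 -m creep '{"rows":[[0,0,0,0,0,0,45],[0,0,-0.5,0,0,0,45],[0,0,-1.5,0,0,0,45],[0,0,-2,0,0,0,45]]}' 30
python3 - <<'E'
from h import *
state(); y=np.radians(-5.6)
go((.40,.13,.084),Rt(y));go((.40,.13,.033),Rt(y))
E
```

```text
clock: 2.85
tcp_pos: [0.4635, 0.2549, 0.0346]
orientation: [0.15, 3.137, 0.001]
contact_force: [-0.7, -0.4, 6.4]
grip_width: 0.0563
gripper_force: 34.4
clock: 3.35
tcp_pos: [0.4638, 0.2548, 0.0855]
orientation: [0.151, 3.137, 0.002]
contact_force: [-0.5, 0.7, -0.4]
grip_width: 0.0563
gripper_force: 33.7
3.35 [0.4638 0.2548 0.0855] [0.1507 3.1365 0.0016] 0.056287233216317054 33.67424119147472 [-0.4661  0.6515 -0.4155]
rows to [0.4   0.13  0.084] : [ 2.06 -5.21  0.05] [0.01 0.01 0.01]
rows to [0.4   0.13  0.033] : [ 2.06 -5.22  2.09] [0.01 0.01 0.01]
```

```bash
python3 -m creep '{"rows":[[0.4,-1,0,0,0,0,45],[0.9,-2.3,0,0,0,0,45],[1.4,-3.6,0,0,0,0,45],[1.9,-4.8,0.2,0,0,0,45],[2.06,-5.22,0.8,0,0,0,45],[2.06,-5.22,1.5,0,0,0,45],[2.06,-5.22,1.9,0,0,0,45],[2.06,-5.22,2.1,0,0,0,45],[2.06,-5.22,2.12,0,0,0,45],[2.06,-5.22,2.12,0,0,0,45]]}' 30 
python3 -m creep '{"rows":[[0,0,0,0,0,0,60],[0,0,0,0,0,0,70],[0,0,0,0,0,0,85],[0,0,0,0,0,0,85],[0,0,-1,0,0,0,85],[0,0,-3,0,0,0,85],[0,0,-5.4,0,0,0,85],[0,0,-5.4,0,0,0,85]]}' 30
python3 - <<'E'
from h import *
state(); y=np.radians(-5.6); t=grab("top"); f=grab("wrist")
for c in blobs(t,(0,0,150),(179,60,255),200): print(cv2.boundingRect(c),*circ_on_plane(t,c,.045))
for c in blobs(t,(0,180,60),(3,255,200),200): print("red",*circ_on_plane(t,c,.003))
for c in blobs(f,(0,0,130),(179,60,255),400)[:2]: print("w",cv2.boundingRect(c),*circ_on_plane(f,c,.045))
go((.481,.0218,.175),Rt(y));go((.481,.0218,.075),Rt(y))
E
```

```text
clock: 4.6
tcp_pos: [0.3996, 0.1298, 0.0313]
orientation: [0.15, 3.138, 0.0]
contact_force: [-0.5, -0.5, 2.7]
grip_width: 0.0559
gripper_force: 34.3
clock: 5.6
tcp_pos: [0.4021, 0.1309, 0.17]
orientation: [0.15, 3.13, 0.008]
contact_force: [0.4, -0.1, -1.0]
grip_width: 0.0847
gripper_force: 0.0
5.6 [0.4021 0.1309 0.17  ] [0.1502 3.1302 0.0077] 0.08474486874328874 0.0 [ 0.375  -0.0737 -0.9689]
(314, 289, 33, 33) [ 0.368  -0.0391] 0.028505656950925044
w (53, 170, 105, 80) [ 0.3645 -0.0293] 0.036222193638155376
w (320, 38, 85, 92) [0.2972 0.1668] 0.028753108711270875
rows to [0.481  0.0218 0.175 ] : [-3.66 -3.99 -0.35] [0.01 0.01 0.02]
rows to [0.481  0.0218 0.075 ] : [-3.65 -3.99  3.65] [0.01 0.01 0.02]
```

```bash
python3 -m creep '{"rows":[[-0.8,-0.9,-0.3,0,0,0,85],[-2,-2.2,-0.35,0,0,0,85],[-3.2,-3.5,-0.35,0,0,0,85],[-3.66,-3.99,-0.35,0,0,0,85],[-3.66,-3.99,-0.35,0,0,0,85],[-3.66,-3.99,-0.35,0,0,0,85]]}' 40 
python3 - <<'E'
from h import *
state(); y=np.radians(-5.6); t=grab("top"); f=grab("wrist","w2"); s=grab("scene")
for c in blobs(t,(0,0,150),(179,60,255),200): print(cv2.boundingRect(c),*circ_on_plane(t,c,.045))
for c in blobs(t,(0,180,60),(3,255,200),200): print("red",*circ_on_plane(t,c,.003))
for c in blobs(f,(22,150,120),(33,255,255),200)[:3]: print("yellow",cv2.boundingRect(c),*circ_on_plane(f,c,.111))
for c in blobs(f,(45,80,40),(85,255,255),200)[:3]: print("green",cv2.boundingRect(c),*circ_on_plane(f,c,.003))
for c in blobs(f,(0,0,130),(179,60,255),400)[:4]: print("w",cv2.boundingRect(c),*circ_on_plane(f,c,.045))
for c in blobs(f,(0,150,60),(4,255,220),400): print("red",*circ_on_plane(f,c,.003))
go((.481,.0218,.075),Rt(y))
E
```

```text
clock: 6.45
tcp_pos: [0.4797, 0.0224, 0.1736]
orientation: [-0.149, -3.135, 0.001]
contact_force: [-0.5, -0.9, 0.2]
grip_width: 0.0848
gripper_force: 0.0
6.45 [0.4797 0.0224 0.1736] [-0.1486 -3.1353  0.0006] 0.08478008780565852 0.0 [-0.4535 -0.896   0.2287]
(194, 328, 33, 34) [0.2986 0.1685] 0.028518733894010738
red [0.4657 0.2507] 0.04367691940106857
yellow (288, 228, 65, 68) [0.4789 0.0208] 0.020376978910566605
yellow (129, 193, 49, 43) [ 0.4408 -0.0713] 0.013333205364708006
green (272, 170, 100, 76) [0.477  0.0215] 0.044642463633301106
w (177, 41, 92, 90) [ 0.3684 -0.0376] 0.03062214936699046
w (255, 312, 133, 47) [0.5687 0.0126] 0.054175641940042873
w (421, 68, 82, 85) [0.3989 0.1291] 0.028767728620337153
w (157, 177, 50, 52) [ 0.4441 -0.0848] 0.020297063458834422
red [0.4642 0.2488] 0.04439781801570208
rows to [0.481  0.0218 0.075 ] : [-0.03 -0.03  3.98] [ 0.   -0.01  0.03]
```

View pics/w2.png

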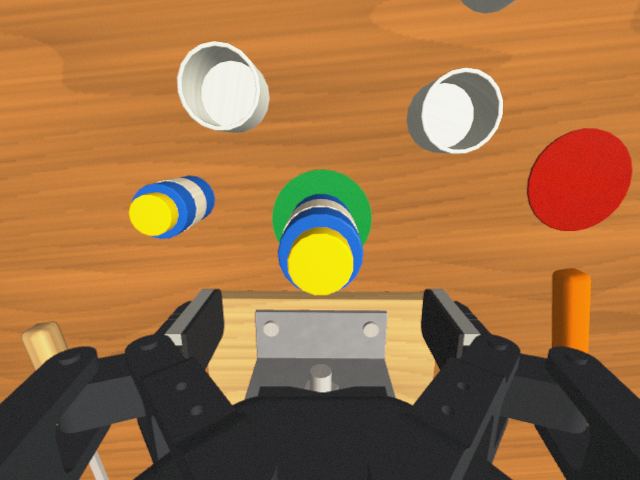

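The staged tin stands upright at (455,110), the bottle cap is at (320,260) between the fingers, and the coaster at (580,180) is free.

```bash
python3 -m creep '{"rows":[[-0.03,0,1,0,0,0,85],[-0.03,0,2.4,0,0,0,85],[-0.03,0,3.5,0,0,0,85],[-0.03,0,3.95,0,0,0,85],[-0.03,0,3.95,0,0,0,45],[-0.03,0,3.95,0,0,0,45],[-0.03,0,3.95,0,0,0,45],[-0.03,0,3.95,0,0,0,45],[-0.03,0,3.95,0,0,0,45],[-0.03,0,3.95,0,0,0,45]]}' 45 
python3 -m creep '{"rows":[[0,0,0,0,0,0,45],[0,0,-0.5,0,0,0,45],[0,0,-1.5,0,0,0,45],[0,0,-2.4,0,0,0,45],[0,0,-2.4,0,0,0,45]]}' 45
python3 - <<'E'
from h import *
state(); y=np.radians(-5.6); f=grab("wrist")
for c in blobs(f,(22,150,120),(33,255,255),200)[:1]: print("yellow",cv2.boundingRect(c),*circ_on_plane(f,c,.111+.06))
go((.4655,.2505,.135),Rt(y));go((.4655,.2505,.075),Rt(y))
E
```

```text
clock: 7.85
tcp_pos: [0.4826, 0.0216, 0.077]
orientation: [0.151, 3.136, 0.001]
contact_force: [-0.9, -0.8, 7.4]
grip_width: 0.0549
gripper_force: 48.8
clock: 8.48
tcp_pos: [0.4827, 0.0217, 0.1376]
orientation: [0.15, 3.135, 0.002]
contact_force: [0.8, 0.3, -2.9]
grip_width: 0.0543
gripper_force: 48.9
8.475 [0.4827 0.0217 0.1376] [0.1501 3.1346 0.0017] 0.054346316120964466 48.855469033587724 [ 0.8276  0.3325 -2.9248]
yellow (261, 287, 124, 106) [0.4757 0.022 ] 0.020049317108939358
rows to [0.4655 0.2505 0.135 ] : [1.53 9.05 0.06] [0.   0.01 0.02]
rows to [0.4655 0.2505 0.075 ] : [1.53 9.04 2.46] [0.   0.01 0.02]
```

```bash
python3 -m creep '{"rows":[[0.1,0.6,0,0,0,0,45],[0.3,2,0,0,0,0,45],[0.6,3.6,0,0,0,0,45],[0.9,5.2,0,0,0,0,45],[1.15,6.8,0,0,0,0,45],[1.35,8.2,0,0,0,0,45],[1.47,9.04,0,0,0,0,45],[1.47,9.04,0.6,0,0,0,45],[1.47,9.04,1.4,0,0,0,45],[1.47,9.04,2,0,0,0,45]]}' 45 
python3 -m creep '{"rows":[[0,0,0.2,0,0,0,45],[0,0,0.4,0,0,0,45],[0,0,0.42,0,0,0,45],[0,0,0.42,0,0,0,45]]}' 45
python3 - <<'E'
from h import *
state(); y=np.radians(-5.6)
f=grab("wrist")
for c in blobs(f,(22,150,120),(33,255,255),200)[:1]: print("yellow",cv2.boundingRect(c),*circ_on_plane(f,c,.111))
for n in("top","scene"):
  t=grab(n)
  for c in blobs(t,(0,180,60),(3,255,200),200): print("red",*circ_on_plane(t,c,.003))
  for c in blobs(t,(22,170,120),(33,255,255),60)[:3]: print(n,"yellow",*circ_on_plane(t,c,.111))
E
```

```text
clock: 9.78
tcp_pos: [0.4662, 0.2479, 0.0842]
orientation: [-0.153, -3.136, 0.003]
contact_force: [-0.7, -0.0, -2.6]
grip_width: 0.0549
gripper_force: 48.8
clock: 10.28
tcp_pos: [0.4671, 0.2493, 0.0771]
orientation: [0.152, 3.138, -0.0]
contact_force: [-4.8, -4.8, 11.8]
grip_width: 0.0547
gripper_force: 50.5
10.275 [0.4671 0.2493 0.0771] [ 0.152   3.1377 -0.    ] 0.05469235118744332 50.45651938067749 [-4.7959 -4.7556 11.7764]
yellow (261, 288, 124, 105) [0.4602 0.2493] 0.019935635428216886
red [0.4654 0.2506] 0.043457917425424424
top yellow [ 0.4424 -0.0876] 0.013009995640229248
red [0.4655 0.2495] 0.042111023998135294
scene yellow [0.4736 0.2517] 0.022605983296016405
scene yellow [ 0.4749 -0.0442] 0.016542159134975684
```

```bash
python3 -m creep '{"rows":[[0,0.03,-0.1,0,0,0,45],[0,0.03,-0.1,0,0,0,60],[0,0.03,-0.1,0,0,0,85],[0,0.03,-0.1,0,0,0,85],[0,0.03,-0.1,0,0,0,85],[0,0,-1,0,0,0,85],[0,0,-2.5,0,0,0,85],[0,0,-4,0,0,0,85],[0,0,-4,0,0,0,85]]}' 45 
python3 - <<'E'
from h import *
state(); y=np.radians(-5.6)
f=grab("wrist")
for c in blobs(f,(22,150,120),(33,255,255),200)[:1]: print("yellow",cv2.boundingRect(c),*circ_on_plane(f,c,.111))
for c in blobs(f,(0,0,130),(179,60,255),400)[:4]: print("w",cv2.boundingRect(c),*circ_on_plane(f,c,.045))
for c in blobs(f,(0,150,60),(4,255,220),400): print("red",*circ_on_plane(f,c,.003))
go((.4000,.130,.17),Rt(y));go((.4,.13,.0315),Rt(y))
E
```

```text
clock: 11.55
tcp_pos: [0.4685, 0.251, 0.1783]
orientation: [0.15, 3.133, 0.006]
contact_force: [0.3, 0.6, 0.0]
grip_width: 0.085
gripper_force: 0.0
11.55 [0.4685 0.251  0.1783] [0.1502 3.1334 0.0058] 0.08495560802479347 0.0 [0.3078 0.6206 0.0114]
yellow (289, 220, 64, 66) [0.464  0.2503] 0.02021132594652389
w (113, 118, 96, 78) [0.3997 0.1361] 0.033192586190633484
w (129, 0, 103, 56) [0.3034 0.1738] 0.03263566090108706
w (16, 341, 116, 38) [0.5618 0.0201] 0.04952078286410124
red [0.4639 0.2494] 0.04395196235935762
rows to [0.4  0.13 0.17] : [ 2.22 -5.06  0.25] [0.01 0.01 0.01]
rows to [0.4    0.13   0.0315] : [ 2.23 -5.07  5.79] [0.01 0.01 0.01]
```

The bottle stands within about 1 mm of the coaster centre. Next I take the tin.

```bash
python3 -m creep '{"rows":[[0.4,-1,0.1,0,0,0,85],[1.2,-2.8,0.2,0,0,0,85],[2,-4.5,0.25,0,0,0,85],[2.22,-5.06,0.25,0,0,0,85],[2.22,-5.06,0.25,0,0,0,85],[2.22,-5.06,1.5,0,0,0,85],[2.22,-5.06,3.2,0,0,0,85],[2.22,-5.06,4.7,0,0,0,85],[2.22,-5.06,5.6,0,0,0,85],[2.22,-5.06,5.7,0,0,0,85]]}' 30
python3 -m creep '{"rows":[[0,0,0,0,0,0,45],[0,0,0,0,0,0,45],[0,0,0,0,0,0,45],[0,0,0,0,0,0,45],[0,0,0,0,0,0,45],[0,0,0,0,0,0,45],[0,0,-0.5,0,0,0,45],[0,0,-1.5,0,0,0,45],[0,0,-2,0,0,0,45],[0,0,-2,0,0,0,45]]}' 30
python3 - <<'E'
from h import *
state(); y=np.radians(-5.6)
go((.4785,.022,.084),Rt(y));go((.4785,.022,.035),Rt(y))
E
```

```text
clock: 12.85
tcp_pos: [0.3992, 0.1304, 0.0314]
orientation: [-0.148, -3.136, 0.002]
contact_force: [0.1, -0.1, -0.4]
grip_width: 0.085
gripper_force: 0.0
clock: 14.1
tcp_pos: [0.4, 0.1297, 0.0839]
orientation: [0.15, 3.136, 0.002]
contact_force: [-0.0, -0.4, -0.8]
grip_width: 0.0557
gripper_force: 32.5
14.1 [0.4    0.1297 0.0839] [0.1502 3.136  0.002 ] 0.05573828929914076 32.475891649955884 [-0.0193 -0.3985 -0.7892]
rows to [0.4785 0.022  0.084 ] : [-3.54 -3.99 -0.  ] [0.01 0.01 0.01]
rows to [0.4785 0.022  0.035 ] : [-3.53 -3.99  1.96] [0.01 0.01 0.01]
```

```bash
python3 -m creep '{"rows":[[-0.5,-0.6,0,0,0,0,45],[-1.4,-1.6,0,0,0,0,45],[-2.3,-2.6,0,0,0,0,45],[-3.1,-3.5,0,0,0,0,45],[-3.53,-3.99,0,0,0,0,45],[-3.53,-3.99,0.6,0,0,0,45],[-3.53,-3.99,1.3,0,0,0,45],[-3.53,-3.99,1.75,0,0,0,45],[-3.53,-3.99,1.95,0,0,0,45],[-3.53,-3.99,1.95,0,0,0,45]]}' 30
python3 -m creep '{"rows":[[0,0,0,0,0,0,45],[0,0,0,0,0,0,60],[0,0,0,0,0,0,85],[0,0,0,0,0,0,85],[0,0,0,0,0,0,85],[0,0,-1,0,0,0,85],[0,0,-3,0,0,0,85],[0,0,-5,0,0,0,85],[0,0,-6,0,0,0,85],[0,0,-6,0,0,0,85]]}' 30
python3 - <<'E'
from h import *
state(); y=np.radians(-5.6); f=grab("wrist","w3"); t=grab("top"); s=grab("scene")
for n,g in(("w",f),("top",t)):
  for c in blobs(g,(0,0,130),(179,60,255),200)[:4]: print(n,cv2.boundingRect(c),*circ_on_plane(g,c,.048))
  for c in blobs(g,(45,80,40),(85,255,255),200)[:3]: print(n,"green",cv2.boundingRect(c),*circ_on_plane(g,c,.003))
for c in blobs(t,(22,170,120),(33,255,255),60)[:3]: print("yellow",*circ_on_plane(t,c,.111))
for c in blobs(t,(0,180,60),(3,255,200),200): print("red",*circ_on_plane(t,c,.003))
im=f["color"]; cv2.imwrite("pics/crop3.png",cv2.resize(im[150:480,160:480],None,fx=1.7,fy=1.7))
jx=np.array([np.cos(y),np.sin(y),0]); O=np.array([.608,.009,0])
go(O+.018*jx+[0,0,.24],Rt(y)); go(O-.05*jx+[0,0,.26],Rt(y))
E
```

```text
clock: 15.35
tcp_pos: [0.4768, 0.0227, 0.0349]
orientation: [-0.149, -3.136, -0.002]
contact_force: [-6.9, 0.9, 20.2]
grip_width: 0.0558
gripper_force: 37.2
clock: 16.6
tcp_pos: [0.479, 0.0219, 0.186]
orientation: [0.15, 3.134, 0.002]
contact_force: [-0.3, -0.2, -0.5]
grip_width: 0.0844
gripper_force: 0.0
16.6 [0.479  0.0219 0.186 ] [0.1502 3.1338 0.0022] 0.08439550849065522 0.0 [-0.2758 -0.181  -0.5039]
w (184, 46, 88, 86) [ 0.3688 -0.0369] 0.030226763112115865
w (259, 305, 127, 47) [0.5678 0.0123] 0.05760321331050012
w (288, 184, 71, 75) [0.4728 0.0227] 0.02959646205232607
w (167, 176, 45, 50) [ 0.4441 -0.0834] 0.019876753118517596
w green (275, 168, 95, 94) [0.4771 0.0215] 0.044674786355709664
top (194, 328, 34, 34) [0.2985 0.1677] 0.02860191730685452
yellow [0.4667 0.2508] 0.01886072675377996
yellow [ 0.4424 -0.0876] 0.012971564531705525
red [0.4656 0.2505] 0.04362345932471508
rows to [0.6259 0.0072 0.24  ] : [-5.98 -0.   -2.28] [-0.   -0.01  0.02]
rows to [0.5582 0.0139 0.26  ] : [-3.26  0.   -3.08] [-0.   -0.01  0.02]
```

View pics/crop3.png

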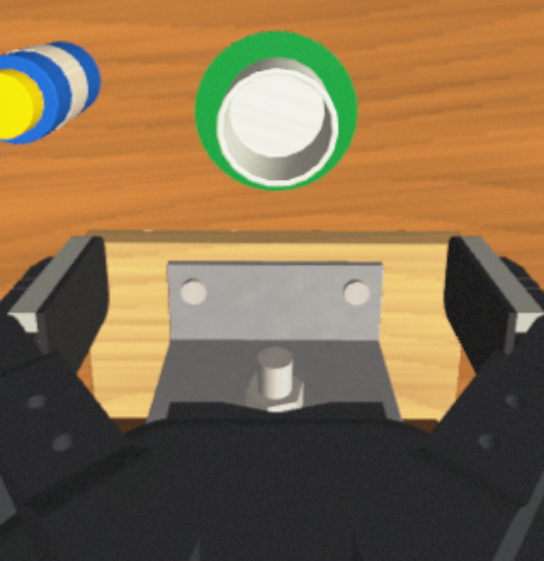

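The tin stands upright on the mat, its rim centred at about crop (277,127). Now I move the camera over the bolt head to measure the yellow mark.

```bash
python3 -m creep '{"rows":[[-0.5,0,-0.2,0,0,0,85],[-1.8,0,-0.2,0,0,0,85],[-3.4,0,-0.2,0,0,0,85],[-5,0,-0.2,0,0,0,85],[-6.6,0,-0.2,0,0,0,85],[-8.2,0,-0.2,0,0,0,85],[-9.4,0,-0.2,0,0,0,85],[-10,0,-0.2,0,0,0,85],[-10,0,-0.2,0,0,0,85],[-10,0,-0.2,0,0,0,85]]}' 30
python3 - <<'E'
from h import *
state(); y=np.radians(-5.6); f=grab("wrist","w4"); t=grab("top","t4"); s=grab("scene","s4")
jx=np.array([np.cos(y),np.sin(y),0]); O=np.array([.608,.009,0])
u,v=pix(f,O+.018*jx+[0,0,.09]); print(u,v); u,v=int(u),int(v)
im=f["color"][max(0,v-75):v+75,max(0,u-100):u+100]; print(max(0,v-75),max(0,u-100))
cv2.imwrite("pics/crop4.png",cv2.resize(im,None,fx=4,fy=4,interpolation=cv2.INTER_CUBIC))
E
```

```text
clock: 18.0
tcp_pos: [0.726, -0.0023, 0.1884]
orientation: [-0.15, -3.136, 0.0]
contact_force: [0.8, 0.1, -0.1]
grip_width: 0.0854
gripper_force: 0.0
18.0 [ 0.726  -0.0023  0.1884] [-0.1502 -3.1364  0.0002] 0.08537870793204429 0.0 [ 0.8095  0.0879 -0.1082]
323.1678071788434 89.95289977171755
14 223
```

View pics/crop4.png

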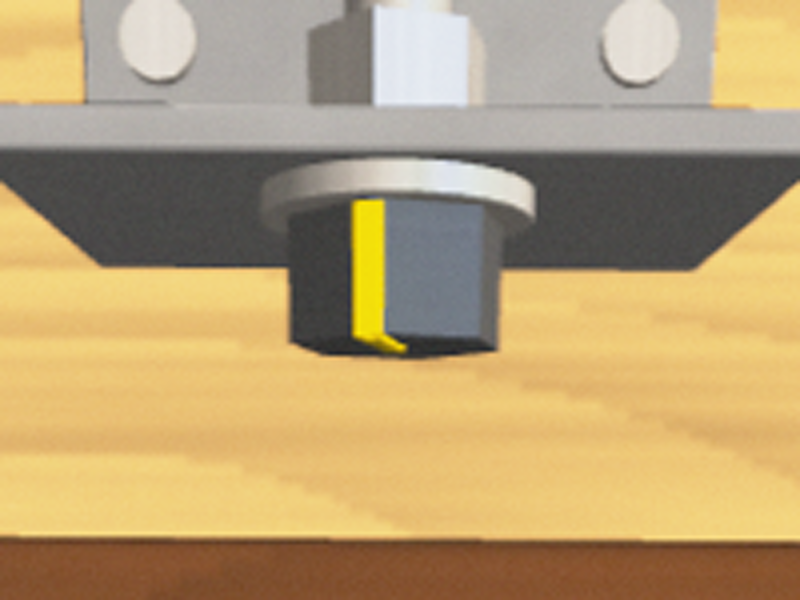

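The crop shows the dark head. The yellow mark is at crop (368,270), the left corner at 290, and the right-hand corners at about 485 and 500. The washer spans 262–536 and the plate's rear top edge is at v≈150. I fit the bolt angle and position from these.

```bash
python3 - <<'E'
from h import *
from scipy.optimize import least_squares
f=grab("wrist"); t=grab("top"); s=cv2.imread("pics/s4.png")
y=np.radians(-5.6); jx=np.array([np.cos(y),np.sin(y),0]); jy=np.array([-jx[1],jx[0],0]); O=np.array([.608,.009,0]); R=.0173
g=lambda c:(c+.5)/4-.5+223
obs=[(368,0),(485,-60),(290,60),(500,-120)]
def pred(p,a,x=.02):
    th=p[0]+np.radians(a); X=O+x*jx+p[1]*jy+np.array([0,0,.085])-R*np.sin(th)*jy+[0,0,R*np.cos(th)]
    return pix(f,X)
sol=least_squares(lambda p:[pred(p,a)[0]-g(c) for c,a in obs],[.3,0]); print("theta,y0",sol.x,"res px",sol.fun)
for u in[(262,536)]:
    P=[ray(f,(g(c),14+205/4),.085) for c in u]; print("washer y",[jy@(p-O) for p in P])
# plate rear top edge line & batten edge x
for (c,v,z) in[((100),150,.109),(700,152,.109),(100,538,.076),(700,543,.076),(395,105,.109)]:
    p=ray(f,(g(c),14+v/4),z)-O; print("edge jig x,y",jx@p,jy@p)
print("yaw check", )
Ot=O+sol.x[1]*jy+.018*jx
th=sol.x[0]
for z in(.17,.085): go(Ot+[0,0,z],Rt(y,th))
# tilted approach: along tool axis, 0.085 back
T=Rt(y,th); print("tool z",T.apply([0,0,1]))
go(Ot+[0,0,.085]-.1*T.apply([0,0,1]),T)
# tin/mat from scene
sf=grab("scene")
for c in blobs(sf,(45,80,40),(85,255,255),60)[:1]: print("green",*circ_on_plane(sf,c,.003))
wf=dict(f)
E
```

```text
theta,y0 [ 0.2373 -0.0004] res px [ 0.552  -0.8753  0.2359  0.0884]
washer y [np.float64(-0.021555376668003338), np.float64(0.0209699340251459)]
edge jig x,y 0.001235244052534268 -0.041438615513844736
edge jig x,y 0.0013350235354280425 0.041102236280315584
edge jig x,y 0.05330924371497988 -0.05152489067299253
edge jig x,y 0.05395544038988932 0.051546330165218854
edge jig x,y -0.004360476666359163 -0.0008700716801249737
yaw check
rows to [0.6259 0.0068 0.17  ] : [ 4.03 -0.03  0.78] [-1.7  -0.    0.02]
rows to [0.6259 0.0068 0.085 ] : [ 4.03 -0.03  4.18] [-1.7  -0.    0.02]
tool z [ 0.0229  0.2339 -0.972 ]
rows to [ 0.6236 -0.0166  0.1822] : [ 4.03 -0.97  0.29] [-1.7  -0.    0.02]
green [0.4786 0.0224] 0.04349328344231195
```

```bash
python3 -m creep '{"rows":[[0.5,-0.1,0,-0.3,0,0,70],[1.5,-0.4,0.1,-0.8,0,0,65],[2.6,-0.7,0.2,-1.3,0,0,60],[3.6,-0.9,0.29,-1.7,0,0,60],[4.03,-0.97,0.29,-1.7,0,0,60],[4.03,-0.97,0.29,-1.7,0,0,60],[4.03,-0.97,0.29,-1.7,0,0,60]]}' 30
python3 - <<'E'
from h import *
state(); y=np.radians(-5.6); jx=np.array([np.cos(y),np.sin(y),0]); O=np.array([.608,.0088,0])
H=O+.018*jx+[0,0,.085]
go(H,Rt(y,.237))
E
```

```text
clock: 19.18
tcp_pos: [0.6252, -0.0154, 0.1824]
orientation: [0.145, 3.104, 0.37]
contact_force: [0.1, 0.5, 0.4]
grip_width: 0.06
gripper_force: 0.0
19.175 [ 0.6252 -0.0154  0.1824] [0.1454 3.1037 0.3699] 0.05997482194620001 0.0 [0.1306 0.4834 0.4433]
rows to [0.6259 0.007  0.085 ] : [ 0.06 -0.04  4.  ] [0.   0.   0.03]
```

```bash
python3 -m creep '{"rows":[[0.03,-0.02,0.8,0,0,0,60],[0.05,-0.04,1.8,0,0,0,60],[0.05,-0.04,2.6,0,0,0,60],[0.05,-0.04,3.2,0,0,0,60],[0.05,-0.04,3.7,0,0,0,60],[0.05,-0.04,4,0,0,0,60],[0.05,-0.04,4,0,0,0,60]]}' 30
python3 - <<'E'
from h import *
state(); y=np.radians(-5.6); jx=np.array([np.cos(y),np.sin(y),0]); O=np.array([.608,.0088,0])
go(O+.018*jx+[0,0,.085],Rt(y,.237))
E
```

```text
clock: 20.05
tcp_pos: [0.6248, 0.0059, 0.0842]
orientation: [0.149, 3.105, 0.37]
contact_force: [0.8, 0.3, 0.4]
grip_width: 0.0598
gripper_force: 0.0
20.05 [0.6248 0.0059 0.0842] [0.1488 3.1053 0.3703] 0.05978547894523852 0.0 [0.7849 0.3113 0.3508]
rows to [0.6259 0.007  0.085 ] : [-0.04  0.06 -0.02] [ 0.   -0.01  0.01]
```

```bash
python3 -m creep '{"rows":[[0,0.04,0,0,0,0,40],[0,0.04,0,0,0,0,36],[0,0.04,0,0,0,0,20],[0,0.04,0,0,0,0,20],[0,0.04,0,0,0,0,20],[0,0.04,0,0,0,0,20],[0,0.04,0,0,0,0,20],[0,0.04,0,0,0,0,20]]}' 25
python3 - <<'E'
from h import *
o=state(); print(o["moment"]); f=grab("wrist"); cv2.imwrite("pics/w5.png",f["color"])
E
```

```text
clock: 21.05
tcp_pos: [0.6254, 0.007, 0.0855]
orientation: [0.149, 3.104, 0.371]
contact_force: [-0.9, 0.7, 5.8]
grip_width: 0.0292
gripper_force: 27.3
21.05 [0.6254 0.007  0.0855] [0.1487 3.1038 0.3709] 0.02921034629395968 27.315087367314845 [-0.8754  0.709   5.7726]
[0.1685 0.24   0.0214]
```

The opening is 29.2 mm with almost no side force, so the grip is square on the flats. I grip harder, then turn upright.

```bash
python3 -m creep '{"rows":[[0,0,0,0,0,0,20],[0,0,0,0,0,0,20],[0,0,0,0,0,0,20],[0,0,0,0.2,0,0,20],[0,0,0,0.5,0,0,20],[0,0,0,0.8,0,0,20],[0,0,0,1.1,0,0,20],[0,0,0,1.4,0,0,20],[0,0,0,1.6,0,0,20],[0,0,0,1.7,0,0,20]]}' 90
python3 -m creep '{"rows":[[0,0,0,0,0,0,20],[0,0,0,0,0,0,20]]}' 90
python3 - <<'E'
from h import *
o=state(); print(o["moment"]); y=np.radians(-5.6)
M=(Ro.from_euler('z',-y)*Ro.from_rotvec(o["orientation"])).as_matrix(); print(M)
jx=np.array([np.cos(y),np.sin(y),0]); O=np.array([.608,.0088,0])
go(O+.018*jx+[0,0,.085],Rt(y,0))
f=grab("scene","s6"); t=grab("top","t6"); w=grab("wrist","w6")
im=f["color"]; a=cv2.resize(im[200:400,150:450],None,fx=2.6,fy=2.6,interpolation=cv2.INTER_CUBIC); cv2.imwrite("pics/crop6.png",a)
E
```

```text
clock: 22.35
tcp_pos: [0.6254, 0.0071, 0.0857]
orientation: [0.15, 3.137, -0.0]
contact_force: [-2.2, -0.4, 7.8]
grip_width: 0.0287
gripper_force: 89.6
clock: 22.6
tcp_pos: [0.6254, 0.007, 0.0857]
orientation: [0.15, 3.137, 0.001]
contact_force: [-2.0, 1.2, 7.3]
grip_width: 0.0286
gripper_force: 89.5
22.6 [0.6254 0.007  0.0857] [0.1501 3.1371 0.0008] 0.02858900509779346 89.53736894298345 [-2.0007  1.2433  7.3424]
[ 0.239   0.5053 -0.0671]
[[-1.     -0.0021  0.0009]
 [-0.0021  1.      0.0005]
 [-0.0009  0.0005 -1.    ]]
rows to [0.6259 0.007  0.085 ] : [-0.02  0.    0.03] [0.   0.01 0.01]
```

View pics/crop6.png

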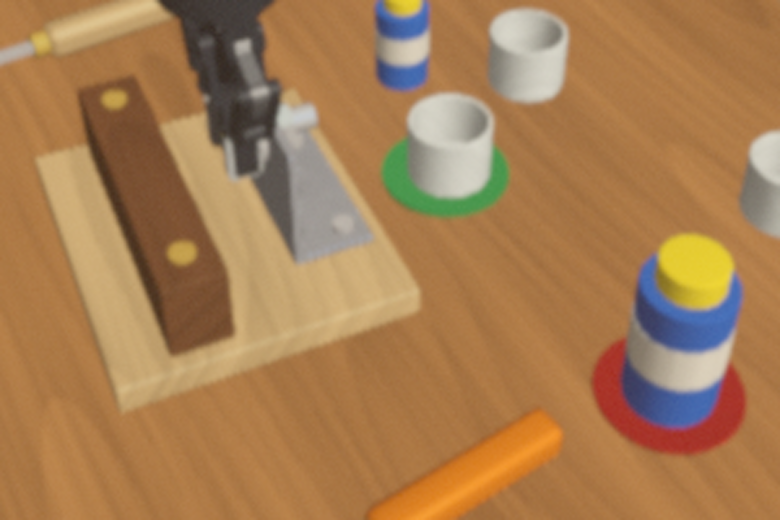

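The scene crop shows the tin upright on the green mat at (450,150), the bottle upright on the red coaster at (680,330), and the gripper in the gap at (245,130). I check the centring numerically.

```bash
python3 - <<'E'
from h import *
from scipy.optimize import least_squares
f=grab("scene"); im=cv2.imread("pics/s6.png"); hsv=cv2.cvtColor(im,cv2.COLOR_BGR2HSV)
# tin silhouette: grey pixels inside green/tin region -> hull extremes vs projected cylinder
def fit(mask,off,prof,x0):
    n,l,st,c=cv2.connectedComponentsWithStats(mask); i=1+np.argmax(st[1:,4]); x,y,w,h=st[i,:4]
    x+=off[0];y+=off[1]
    a=np.linspace(0,2*np.pi,90)
    def box(p):
        U=np.array([pix(f,[p[0]+R*np.cos(t),p[1]+R*np.sin(t),z]) for R,z in prof for t in a]); return np.r_[U.min(0),U.max(0)]
    s=least_squares(lambda p:box(p)-np.array([x-.5,y-.5,x+w-.5,y+h-.5]),x0); return s.x,s.fun
print(pix(f,[.478,.022,.02]),pix(f,[.466,.25,.05]))
sub=(slice(225,285),slice(295,350)); m=((hsv[...,1]<75)&(hsv[...,2]>90)).astype(np.uint8)[sub]
print("tin",fit(m,(295,225),[(.029,.003),(.029,.048)],[.478,.022]))
sub=(slice(280,380),slice(375,450)); hh=hsv[sub]
m=((hh[...,0]>105)&(hh[...,0]<130)&(hh[...,1]>120)).astype(np.uint8)
m|=((hh[...,0]>20)&(hh[...,0]<33)&(hh[...,1]>170)).astype(np.uint8); m=cv2.morphologyEx(m,cv2.MORPH_CLOSE,np.ones((35,5),np.uint8))
print("bottle",fit(m,(375,280),[(.028,.003),(.028,.093),(.02,.111)],[.466,.25]))
for nm,lo,hi in(("green",(45,80,40),(85,255,255)),("red",(0,180,60),(4,255,200))):
    print(nm,*circ_on_plane(f,blobs(f,lo,hi,60)[0],.003))
w=dict(f); R0=None
t=cv2.imread("pics/t6.png"); tf=dict(grab("top"))
for c in blobs(tf,(45,80,40),(85,255,255),60)[:1]: print("top green",cv2.boundingRect(c))
o=state()
E
```

```text
[321.2243 258.4379] [411.1946 329.1849]
tin (array([0.4754, 0.0226]), array([-0.0562,  0.4267,  0.0538, -0.3831]))
bottle (array([0.4665, 0.2555]), array([ -5.3195,  12.4586,   4.8488, -11.5718]))
green [0.4786 0.0225] 0.04353096523546211
red [0.4658 0.2499] 0.04245644362903237
top green (301, 245, 19, 25)
22.85 [0.6254 0.007  0.0858] [0.1502 3.1371 0.001 ] 0.028549245406384847 89.5363267022185 [-2.0613  1.4827  8.3023]
```

```bash
python3 -c "
from bench import r
print(r.hand_in())"
```

```text
the job is handed in; nothing more can be done
None
```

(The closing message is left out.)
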